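# Load a specimen vial into the sprung cradle of a vial labeller

### The job

Load the red-capped vial that lies on the blue tray into the white label machine: lay it on its side in the machine's raised V cradle, base end close to the upright end plate and cap towards the hinge of the pinch arm, and let go of it. Then press down on the lying vial, gently because the vial cracks under a hard push, until the sprung cradle comes up against its stop, and hold it there until the slow catch has sprung over and the cradle stays down by itself. Last, swing the pinch arm with the red knob over and down until its rubber roller rests on the vial; leave the other jars and the cup where they are.

Things in the scene. Friction and masses are not known exactly. Their poses are not given: they have to be found in the camera images.
- vial_mid (a point): middle of the vial's label zone, on its axis, 30 mm from its base; z axis along the vial from base to cap. White specimen vial with a red screw cap, 42 mm in diameter (cap 46), 73 mm long, 40 to 90 g. It starts lying on two rods of the tray, its axis 38 mm above the cart (34 above the tray's floor), with room for fingers on both sides.
- vial_cap (a point): centre of the vial's red cap, on the axis, 66 mm from its base
- vial: the same vial; origin at the centre of its base, z axis towards the cap. It cracks if the fingers press it into the V with more than 30 N.
- tray: shallow blue tray, 180 x 130 mm, rim 12 mm high, fixed to the cart; origin at its underside below the middle of the two rods (24 mm apart, along the tray's y) that carry the vial; two flat tissue cassettes lie fixed in its far half
- labeller: white vial labeller, base 205 x 225 mm, 16 mm thick, fixed; origin on the cart below the cradle's centre; y along the cradle, x to the rear housing with the label roll (from 75 mm behind the cradle's axis, 130 mm high). Pinch arm's hinge at the -y end; end plate and catch block (52 to 95 mm from the centre, 106 mm high) at the +y end. 60 mm free beside the cradle.
- seat (a point): where the vial's axis runs, mid-length, when it lies in the V; moves with the cradle; y along the V towards the end plate, z up; 103 mm above the cart when raised. The V: two white plates 8 mm thick, 34 mm apart, flanks at 45 degrees, 40 mm wide over all, top 13 mm below the axis. With vial_mid at the seat the vial's base is 4 mm from the end plate, its cap beyond the V.
- end_plate (a point): middle of the cradle's upright end plate (30 x 30 x 4 mm), 36.5 mm from the seat towards +y; its top is 3 mm below the lying vial's axis; the vial's base goes next to it
- cradle (a joint): how far the sprung cradle is pressed down, m; 0 = raised; 4 N at first, 10 N at 32 mm, 3 N more while passing the catch. A bevelled catch, clamped at a height that differs daily, holds it at 11 to 30 mm: press to the hard stop, 3 mm deeper than that, and hold about 1.5 s, as the catch is damped and slow. Let go earlier, it rises; caught, it stays down.
- pinch_arm (a joint): angle of the pinch arm, rad: 0 = level over the cradle, grows as it swings up and away; starts open at 1.8 to 2.1, range -0.25 to 2.2. A stiff hinge (0.07 N m): it stays where it is left. With the roller on the caught vial it reads about -0.13 to 0.13.
- pivot (a point): axis of the pinch arm's hinge, 116 mm above the cart, 75 mm from the cradle's centre towards -y of the labeller; the hinge line runs along the labeller's x. The arm is an aluminium bar 12 mm wide and 8 mm thick.
- roller (a point): centre of the pinch arm's black rubber roller, 24 mm in diameter and 26 mm long, 75 mm from the hinge line
- knob (a point): centre of the red ball knob, 18 mm in diameter, at the arm's end: 96 mm from the hinge line along the arm and 7 mm off its centre line on the outer (when level: upper) side
- jar_near: bystander: red-capped specimen jar standing on the cart, 66 mm in diameter, 84 mm high; origin at its underside
- jar_far: bystander: a second such jar, further back
- cup_near: bystander: white and blue specimen cup, 72 mm in diameter, 82 mm high, near the cart's front right corner; origin at its underside

How it is judged:
By the outcome, as a careful person would: the job done as asked, in the order asked, and still so for the second after the job is handed in, with the robot touching nothing.
It also fails if it takes over 61 s, if anything falls off the work surface, if the arm or the gripper's body presses on something with over 40 N, if the wrist force passes 120 N, or if a joint passes its speed limit or range.

### The arm

A 7-joint arm with a two-finger parallel gripper is mounted at the origin on a cart in front of the work surface, level with it; the furniture and walls round the work are solid. World frame = base frame: x ahead of the robot, y to its left, z up, the work surface at z = 0. Lengths are in m, angles in rad, forces in N, time in s.
With the tool pointing down it reaches from about 0.4 to 0.85 m from the base axis. Payload 10.4 kg.
Tool frame: the origin (TCP) lies midway between the tips of the shut fingers; the grasp point (between the pads) lies 19 mm behind it; z points along the fingers, y is the line along which they close (so a half turn about z gives the same grasp; the last joint's range is limited). The gripper opens to 85 mm and grips with 20 to 120 N. Pads are 22 mm wide; open, the fingers measure 114 mm over their backs; the gripper's body (76 mm by 85 mm) begins 54 mm behind the grasp point. The pads swing forward as they close: fully open they stand 13 mm farther back than shut.
Start: joints at [1.252, 0.332, -0.065, 1.46, 0.022, 1.35, -0.088], TCP at [0.182, -0.598, 0.231] pointing down, gripper open.
Joint ranges: [-2.6, 2.6], [-0.5, 2.12], [-1.47, 1.34], [0.16, 2.42], [-1.27, 4.41], [0.06, 2.06], [-2.6, 2.6]. Speed limits (rad/s): [2.22, 2.22, 2.79, 2.79, 3.14, 3.14, 3.14].

### API

Orientations are given as a unit quaternion [x, y, z, w].
In Python, from workcell import get_obs, camera, camera_params, hand_in gives the robot as it stands.
- The arm moves only by the tool carry_out, never from a script. Its argument "commands" is a list that holds one entry, the list of rows, each a list of 6 numbers: the shift along the tool's x, y, z in units of 40 mm (1.0 is 40 mm), then the turn, a rotation vector about the tool's x, y, z in units of 6 degrees (1.0 is 6 degrees). In form: [[[x, y, z, ax, ay, az], ...]]. A call has 1 to 20 rows; each row shifts and turns the commanded pose from where the row before left it, along the tool's axes as they then stand; what a row does not reach is not made up. A row lasts 1/12 s, in which the tool goes at most 41.7 mm and 7.16 degrees, less where a joint would pass 70% of its speed; a pose out of reach is approached as far as the arm can. A call is refused whole if a number of a shift passes 1 or a number of a turn 1, either way. A call with a gripper value outside its range is refused whole. "hand" is the closure, from -1 (fully open) to 1 (shut), set as the call begins (left out, the last holds). The fingers move at their own pace and stop on an object; "force" is the grip in N (left out, the last holds). Time passes only in rows, so rows that do not move let the fingers close. It gives the time, the measured TCP pose, the force, the opening and the grip force at its end, in the units of the state.
- get_obs(): the state, without advancing time (a new reading comes with each control period).
- camera(name): name is "side" or "top" or "wrist"; returns the picture (420x560x3 uint8, red, green, blue); there is no depth.
- camera_params(name): a dict with "mtx" (3x3 intrinsics, pixels), "R" (3x3) and "t" (3): a world point X has camera coordinates R X + t. Camera axes: x right, y down, z forward; pixel columns grow to the right and rows downward; lengths in m; the calibration is good to about 2 mm. A picture is of the moment at which its call begins: read the wrist's pose just before it. camera_params takes no time and is no camera call; for the wrist camera it gives the pose at the moment of the call.
- hand_in(): hands the job in; it is judged then, once.
The state is a dict: "clock": time; "joint_pos": joint angles; "joint_velocities": joint speeds; "tau": joint torques, N m; "position": TCP position; "ee_rot": TCP orientation; "ft_force": force on the tool from outside, world axes, zero at the start; "torque": the same for the moment, N m; "grip_width": opening from 0.0 (shut) to 1.0 (fully open); "grasp_force": force on a finger pad.
Only numpy, scipy, OpenCV 4.12 (cv2) and the standard library are available. Lean on these libraries where they do the work, as an engineer would, in place of code of your own. Each camera call takes 0.05 s, during which the arm holds its last target. There are 200 camera calls.

## Working session

There is one attempt and no reset: what is moved stays moved. The work goes in short steps, Python scripts to look and compute and a tool call to move; the robot and the scene stay as the last step left them, time stands still between calls to the robot, and variables do not carry over. Pictures are saved under pics/ and viewed, at most 12 in all, crops included, and the job is handed in when it is done.

Besides the shell and the picture viewer there is one more tool, called after ">>>" by a JSON object that holds its "op" and its "data", one argument or row to a line. carry_out: Moves the arm, as the interface text tells. Its arguments: {"type":"object","properties":{"commands":{"type":"array"},"hand":{"type":"number"},"force":{"type":"number"}},"required":["commands"]}

```bash
mkdir -p pics; ls; python3 - <<'E'
from workcell import *
import cv2,numpy as np
o=get_obs();print({k:np.round(v,3).tolist() for k,v in o.items()})
for n in("top","side"):
    im=camera(n);cv2.imwrite(f"pics/{n}0.png",im[:,:,::-1]);p=camera_params(n);print(n,[np.round(p[k],4).tolist() for k in("mtx","R","t")])
E
```

```text
pics
{'clock': 0.0, 'joint_pos': [1.252, 0.333, -0.065, 1.461, 0.022, 1.35, -0.088], 'joint_velocities': [0.001, -0.001, 0.0, 0.002, 0.001, -0.001, -0.002], 'tau': [-0.0, -62.545, 0.049, -39.16, 0.016, 0.01, 0.0], 'position': [0.182, -0.597, 0.231], 'ee_rot': [0.989, 0.147, -0.0, -0.001], 'ft_force': [-0.154, 0.47, -0.498], 'torque': [0.012, -0.033, -0.026], 'grasp_force': 0.0, 'grip_width': 1.0}
top [[[465.25, 0.0, 275.5259], [0.0, 465.25, 209.1602], [0.0, 0.0, 1.0]], [[0.0196, -0.9997, 0.017], [-0.9894, -0.0218, -0.1434], [0.1437, -0.014, -0.9895]], [-0.0191, 0.5912, 1.0842]]
side [[[487.3128, 0.0, 276.9544], [0.0, 487.3128, 206.6553], [0.0, 0.0, 1.0]], [[-0.9408, -0.3388, 0.0106], [-0.2195, 0.5852, -0.7806], [0.2583, -0.7367, -0.6249]], [0.5588, 0.2051, 0.9856]]
```

View pics/top0.png

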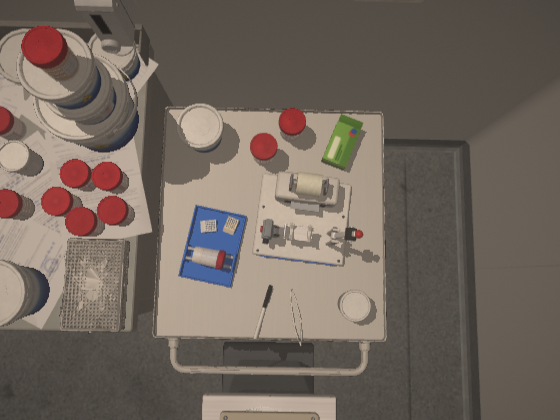

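View pics/side0.png

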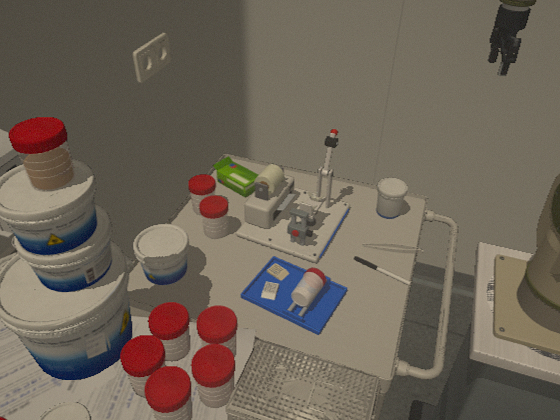

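Top view: the vial is at about (208,258), cap to the right (222,259). The labeller cradle is at about (300,232), the catch block is to the left (268,232), and the hinge and knob are to the right (335–360,234).

```bash
cat > h.py <<'E'
from workcell import *
import cv2,numpy as np
from scipy.spatial.transform import Rotation as Ro
def ray(p,uv):
    d=p["R"].T@np.linalg.solve(p["mtx"],[uv[0],uv[1],1.]);return -p["R"].T@p["t"],d
def onz(p,uv,z):
    c,d=ray(p,uv);return c+d*(z-c[2])/d[2]
def proj(p,X):
    q=p["mtx"]@(p["R"]@np.asarray(X,float)+p["t"]);return q[:2]/q[2]
def tri(p1,a,p2,b):
    c1,d1=ray(p1,a);c2,d2=ray(p2,b);d1/=np.linalg.norm(d1);d2/=np.linalg.norm(d2)
    s=np.linalg.lstsq(np.c_[d1,-d2],c2-c1,rcond=None)[0];A=c1+s[0]*d1;B=c2+s[1]*d2
    return (A+B)/2,np.linalg.norm(A-B)
def red(im):
    h=cv2.cvtColor(im,cv2.COLOR_RGB2HSV);return (((h[...,0]<8)|(h[...,0]>172))&(h[...,1]>140)&(h[...,2]>60)).astype(np.uint8)
def blobs(m,amin=8):
    n,l,s,c=cv2.connectedComponentsWithStats(m);return [(np.round(c[i],1).tolist(),s[i].tolist()) for i in range(1,n) if s[i][4]>=amin]
E
python3 - <<'E'
from h import *
im=cv2.imread("pics/top0.png")[:,:,::-1].copy();p=camera_params("top");s=camera_params("side")
sm=cv2.imread("pics/side0.png")[:,:,::-1].copy()
for b in blobs(red(im)): print("top",b,np.round(onz(p,b[0],.04),3))
for b in blobs(red(sm)): print("side",b)
h=cv2.cvtColor(im,cv2.COLOR_RGB2HSV)
m=((h[...,0]>100)&(h[...,0]<130)&(h[...,1]>130)).astype(np.uint8)
cs=[c for c in cv2.findContours(m,cv2.RETR_EXTERNAL,2)[0] if cv2.contourArea(c)>1500]
for c in cs:
    q=cv2.boxPoints(cv2.minAreaRect(c));print("tray",[np.round(onz(p,u,.012),3).tolist() for u in q])
c=np.hstack([im[195:295,170:390]]);cv2.imwrite("pics/crop1.png",cv2.resize(c,None,fx=3.6,fy=3.6,interpolation=2)[:,:,::-1])
E
```

```text
top ([42.8, 44.8], [21, 26, 46, 40, 1343]) [1.    0.592 0.04 ]
top ([3.7, 118.6], [0, 107, 10, 25, 192]) [0.803 0.67  0.04 ]
top ([291.9, 120.8], [279, 108, 27, 26, 552]) [ 0.816 -0.043  0.04 ]
top ([263.3, 145.8], [250, 133, 27, 26, 544]) [0.75  0.027 0.04 ]
top ([350.8, 133.9], [349, 132, 6, 4, 13]) [ 0.786 -0.191  0.04 ]
top ([73.7, 172.6], [60, 159, 28, 28, 630]) [0.671 0.487 0.04 ]
top ([105.6, 175.2], [92, 162, 28, 28, 636]) [0.666 0.409 0.04 ]
top ([55.2, 200.6], [41, 187, 29, 29, 648]) [0.601 0.526 0.04 ]
top ([7.7, 202.7], [0, 189, 19, 29, 445]) [0.593 0.639 0.04 ]
top ([111.1, 209.6], [97, 196, 29, 29, 659]) [0.582 0.39  0.04 ]
top ([79.6, 220.8], [65, 207, 30, 29, 659]) [0.553 0.463 0.04 ]
top ([358.5, 233.6], [355, 230, 8, 8, 45]) [ 0.537 -0.209  0.04 ]
top ([219.8, 259.0], [216, 251, 8, 17, 81]) [0.469 0.124 0.04 ]
side ([37.5, 134.8], [9, 117, 58, 37, 1698])
side ([334.0, 131.0], [331, 129, 7, 6, 27])
side ([201.4, 184.1], [189, 174, 26, 21, 453])
side ([213.4, 206.4], [200, 196, 28, 22, 526])
side ([294.7, 232.5], [292, 230, 6, 6, 31])
side ([317.0, 272.5], [307, 268, 18, 13, 82])
side ([159.3, 358.5], [120, 302, 71, 111, 4402])
side ([214.4, 346.7], [191, 306, 46, 82, 2734])
side ([1.8, 418.3], [0, 417, 6, 3, 12])
tray [[0.428, 0.218, 0.012], [0.602, 0.187, 0.012], [0.577, 0.067, 0.012], [0.404, 0.101, 0.012]]
```

View pics/crop1.png

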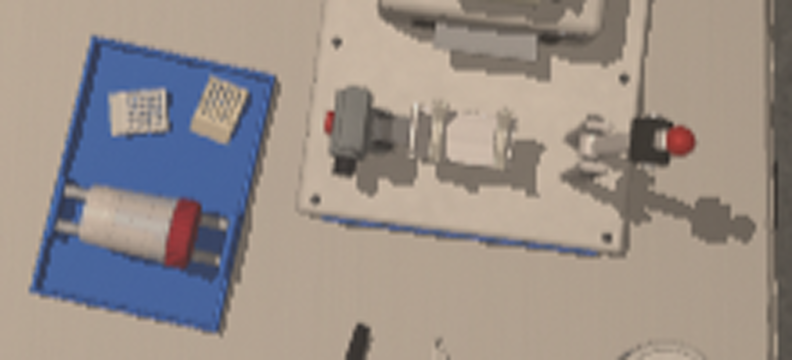

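Crop: the vial's cap is at about (220.5,259.4) and its base edge at (193.6,254.2) in top pixels. Labeller screws are visible at crop (337,42), (625,78), (607,238) and (315,199), with the V plates at about (440,135) and (503,138).

```bash
python3 - <<'E'
from h import *
p=camera_params("top");s=camera_params("side")
c=lambda u,v:(170+u/3.6-.36,195+v/3.6-.36)
cap=onz(p,c(182,232),.045);base=onz(p,c(84,214),.045)
print("vial",cap,base,np.degrees(np.arctan2(*(base-cap)[1::-1])),np.linalg.norm(cap-base))
sc=[onz(p,c(*u),.016) for u in((337,42),(625,78),(607,238),(315,199))]
print("screws",np.round(sc,4).tolist(),[np.degrees(np.arctan2(*(a-b)[1::-1])) for a,b in((sc[0],sc[1]),(sc[3],sc[2]))])
print("V",onz(p,c(440,135),.085),onz(p,c(503,138),.085),onz(p,c(415,131),.095))
print("knob",tri(p,(358.5,233.6),s,(334,131)))
o=get_obs();w=camera_params("wrist");R=Ro.from_quat(o["ee_rot"]).as_matrix()
print(R.round(3).tolist(),"cam in tool",(R.T@(-w["R"].T@w["t"]-o["position"])).round(4),(w["R"]@R).round(3).tolist(),w["mtx"][0])
E
```

```text
vial [0.46841469 0.12230468 0.045     ] [0.47892843 0.1873103  0.045     ] 80.81277191791874 0.06585035764655849
screws [[0.6018, 0.0234, 0.016], [0.5811, -0.1756, 0.016], [0.4712, -0.1632, 0.016], [0.4936, 0.0358, 0.016]] [np.float64(84.06273320164419), np.float64(83.58680016011932)]
V [ 0.5324023 -0.0450922  0.085    ] [ 0.53132538 -0.08567643  0.085     ] [ 0.53366226 -0.02861237  0.095     ]
knob (array([ 0.5204598 , -0.17606814,  0.20717844]), np.float64(0.00023394221549327682))
[[0.957, 0.291, -0.0], [0.291, -0.957, 0.001], [-0.0, -0.001, -1.0]] cam in tool [ 0.0668 -0.0005 -0.143 ] [[-0.0, 1.0, 0.0], [-0.964, -0.0, -0.264], [-0.264, -0.0, 0.964]] [311.03252432   0.         276.39019948]
```

>>> {"op": "carry_out", "data": {
  "commands": [
    [[0.74,-0.53,-0.14,0,0,0],[0.74,-0.53,-0.14,0,0,0],[0.74,-0.53,-0.14,0,0,0],[0.74,-0.53,-0.14,0,0,0],[0.74,-0.53,-0.14,0,0,0],[0.74,-0.53,-0.14,0,0,0],[0.74,-0.53,-0.14,0,0,0],[0.74,-0.53,-0.14,0,0,0],[0.74,-0.53,-0.14,0,0,0],[0.74,-0.53,-0.14,0,0,0],[0.74,-0.53,-0.14,0,0,0],[0.74,-0.53,-0.14,0,0,0]]
  ],
  "hand": -1
}}

```text
clock: 1.1
position: [0.4484, -0.2493, 0.2987]
ee_rot: [0.989, 0.147, -0.0, 0.0]
ft_force: [0.8, -1.6, 0.6]
grip_width: 1.001
grasp_force: 0.0
```

>>> {"op": "carry_out", "data": {
  "commands": [
    [[0.32,-0.84,0,0,0,0],[0.32,-0.84,0,0,0,0],[0.32,-0.84,0,0,0,0],[0.32,-0.84,0,0,0,0],[0.32,-0.84,0,0,0,0],[0.32,-0.84,0,0,0,0],[0.32,-0.84,0,0,0,0],[0.32,-0.84,0,0,0,0],[0.32,-0.84,0,0,0,0],[0.32,-0.84,0,0,0,0]]
  ]
}}

```text
clock: 1.93
position: [0.4719, 0.1094, 0.2984]
ee_rot: [0.989, 0.147, 0.0, 0.0]
ft_force: [0.8, -1.5, -0.4]
grip_width: 1.001
grasp_force: 0.0
```

>>> {"op": "carry_out", "data": {
  "commands": [
    [[0,0,0,0,0,-0.97],[0,0,0,0,0,-0.97],[0,0,0,0,0,-0.97],[0,0,0,0,0,-0.97],[0,0,0,0,0,-0.97],[0,0,0,0,0,-0.97],[0,0,0,0,0,-0.97],[0,0,0,0,0,-0.97],[0,0,0,0,0,-0.97],[0,0,0,0,0,-0.97],[0,0,0,0,0,-0.97],[0,0,0,0,0,0],[0,0,0,0,0,0]]
  ]
}}

```text
clock: 3.02
position: [0.4722, 0.1077, 0.2983]
ee_rot: [0.762, 0.648, -0.0, -0.0]
ft_force: [-0.0, 0.4, -0.2]
grip_width: 1.002
grasp_force: 0.0
```

```bash
python3 - <<'E'
from h import *
o=get_obs();p=camera_params("wrist");im=camera("wrist");cv2.imwrite("pics/w1.png",im[:,:,::-1]);np.savez("w1.npz",**p)
print(o["position"],Ro.from_quat(o["ee_rot"]).as_matrix().round(3).tolist(),proj(p,(.4745,.1577,.038)),proj(p,(.532,-.065,.09)))
E
```

```text
[0.47220462 0.10767893 0.29829738] [[0.16, 0.987, -0.0], [0.987, -0.16, -0.0], [-0.0, -0.0, -1.0]] [272.089862   137.24404437] [344.18581602 307.18059335]
```

View pics/w1.png

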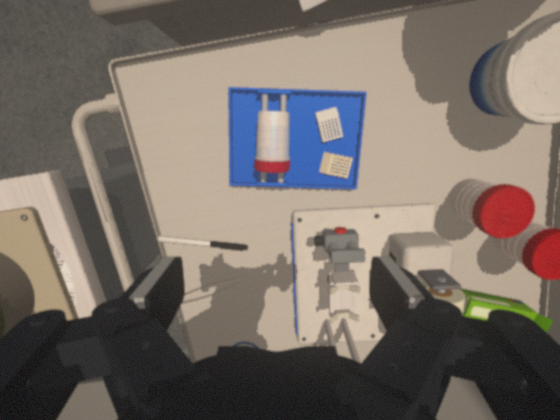

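Wrist view: the vial's axis runs near column 272, with its base at about row 110 and the red cap at rows 158–174. The labeller's V is around (343,290), with screws at (299,219), (376,215) and (303,338).

```bash
python3 - <<'E'
from h import *
p=np.load("w1.npz");im=cv2.imread("pics/w1.png")[:,:,::-1].copy()
m=red(im);print([b for b in blobs(m,20)])
h=cv2.cvtColor(im,cv2.COLOR_RGB2HSV)
b=((h[...,1]<90)&(h[...,2]>90)).astype(np.uint8)
for r in range(104,176,6):
    x=np.flatnonzero((b|m)[r,245:300])+245;print(r,x.min() if len(x) else 0,x.max() if len(x) else 0,end="; ")
B=[np.array(onz(p,(272.5,r),.038)) for r in(110,174)];print(B)
sc=[onz(p,u,.016) for u in((299,219),(376,215),(303,338))];print("screws",np.round(sc,4).tolist())
print("V",onz(p,(343,277),.088),onz(p,(343,308),.088),"catch red",onz(p,(341,231),.08))
c=im[200:370,270:440];cv2.imwrite("pics/w1c.png",cv2.resize(c,None,fx=3.5,fy=3.5,interpolation=2)[:,:,::-1])
E
```

```text
[([271.6, 166.4], [255, 161, 34, 11, 295]), ([504.9, 210.8], [475, 185, 59, 53, 2373]), ([340.2, 230.2], [335, 228, 11, 5, 42]), ([543.9, 254.1], [523, 229, 37, 51, 1499])]
104 261 286; 110 261 286; 116 258 289; 122 257 289; 128 257 288; 134 256 288; 140 256 288; 146 256 288; 152 256 288; 158 255 289; 164 254 288; 170 259 286; [array([0.480392  , 0.19007016, 0.038     ]), array([0.46735591, 0.11142978, 0.038     ])]
screws [[0.4934, 0.0379, 0.016], [0.6027, 0.0262, 0.016], [0.4715, -0.1607, 0.016]]
V [ 0.53525535 -0.02325975  0.088     ] [ 0.53064504 -0.06731489  0.088     ] catch red [0.54053212 0.03487264 0.08      ]
```

View pics/w1c.png

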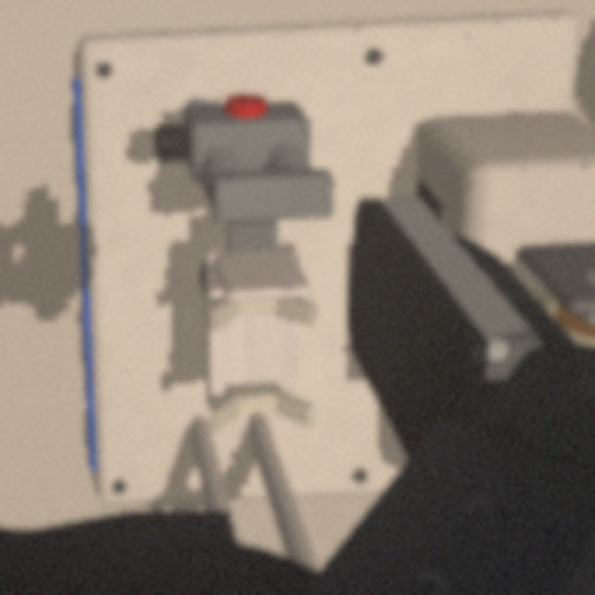

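The vial midpoint comes out near (0.4747, 0.157) and its axis matches the tool's x direction, so I'm moving in to grasp it.

>>> {"op": "carry_out", "data": {
  "commands": [
    [[0.15,-0.02,0.8,0,0,0],[0.15,-0.02,0.8,0,0,0],[0.15,-0.02,0.8,0,0,0],[0.15,-0.02,0.8,0,0,0],[0.15,-0.02,0.8,0,0,0],[0.15,-0.02,0.8,0,0,0],[0.15,-0.02,0.8,0,0,0],[0.15,0,0.6,0,0,0],[0.03,0,0.4,0,0,0],[0,0,0.35,0,0,0],[0,0,0,0,0,0],[0,0,0,0,0,0]]
  ]
}}

```text
clock: 4.07
position: [0.4741, 0.1572, 0.0202]
ee_rot: [0.761, 0.649, -0.001, -0.0]
ft_force: [-0.1, -0.5, -0.2]
grip_width: 1.003
grasp_force: 0.0
```

>>> {"op": "carry_out", "data": {
  "commands": [
    [[0,0,0,0,0,0],[0,0,0,0,0,0],[0,0,0,0,0,0],[0,0,0,0,0,0],[0,0,0,0,0,0],[0,0,0,0,0,0],[0,0,0,0,0,0],[0,0,0,0,0,0],[0,0,0,0,0,0]]
  ],
  "hand": 1,
  "force": 25
}}

```text
clock: 4.82
position: [0.4752, 0.1572, 0.0215]
ee_rot: [0.761, 0.649, 0.001, 0.001]
ft_force: [-1.2, -1.5, 7.0]
grip_width: 0.486
grasp_force: 24.3
```

>>> {"op": "carry_out", "data": {
  "commands": [
    [[0,0,-0.4,0,0,0],[0,0,-0.8,0,0,0],[0,0,-0.9,0,0,0],[0,0,-0.9,0,0,0],[-0.3,0,-0.9,0,0,0],[-0.7,0,-0.8,0,0,0],[-0.9,0,0,0,0,-0.25],[-0.9,0,0,0,0,-0.25],[-0.9,0,0,0,0,0],[-0.5,0,0,0,0,0],[0,0,0,0,0,0],[0,0,0,0,0,0],[0,0,0,0,0,0]]
  ]
}}

```text
clock: 5.9
position: [0.4522, -0.0078, 0.2081]
ee_rot: [0.743, 0.669, 0.0, 0.0]
ft_force: [-0.4, 0.0, 0.0]
grip_width: 0.486
grasp_force: 25.4
```

```bash
python3 - <<'E'
from h import *
o=get_obs();p=camera_params("wrist");im=camera("wrist");np.savez("w2.npz",**p)
cv2.imwrite("pics/w2.png",cv2.resize(im[:,:,::-1],None,fx=1.4,fy=1.4,interpolation=2))
print(o["position"],Ro.from_quat(o["ee_rot"]).as_matrix().round(3).tolist(),o["grip_width"],proj(p,(.532,-.065,.09))*1.4)
E
```

```text
[ 0.452152   -0.00776017  0.20810511] [[0.104, 0.995, 0.001], [0.995, -0.104, 0.0], [0.0, 0.001, -1.0]] 0.48552368758014763 [518.87279698 357.29248197]
```

View pics/w2.png

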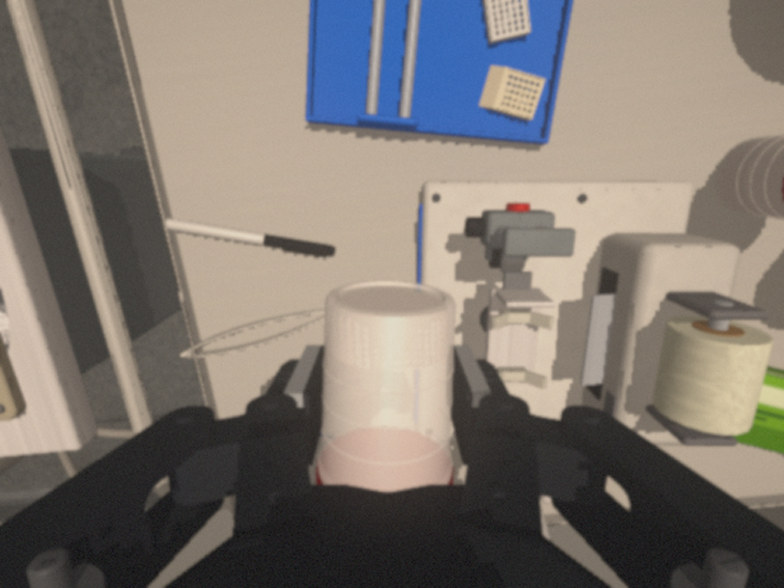

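Wrist view 2: the vial is held square, with its base rim centred near (390,303) in the enlarged picture. The V and end plate are at about (520,290–385).

```bash
python3 - <<'E'
from h import *
im=cv2.imread("pics/w2.png");c=im[195:410,430:620];cv2.imwrite("pics/w2c.png",cv2.resize(c,None,fx=2.75,fy=2.75,interpolation=2))
p=np.load("w2.npz")
P=lambda X:((proj(p,X)*1.4-[430,195])*2.75).round(0).tolist()
ax=np.array([-.108,-.994,0]);lat=np.array([.994,-.108,0])
S=np.array([.532,-.065,.103])
for n,a,l,z in(("EPtop outer L",-38.5,-15,-3),("EPtop outer R",-38.5,15,-3),("EPbot outer",-38.5,-15,-33),("EPbotR",-38.5,15,-33),("V1 out L",-21,-20,-13),("V1 out R",-21,20,-13),("V2 far L",21,-20,-13),("V2 far R",21,20,-13)):
    print(n,P(S+ax*a/1e3+lat*l/1e3+[0,0,z/1e3]))
E
```

```text
EPtop outer L [204.0, 303.0]
EPtop outer R [341.0, 303.0]
EPbot outer [172.0, 266.0]
EPbotR [295.0, 267.0]
V1 out L [166.0, 362.0]
V1 out R [338.0, 363.0]
V2 far L [154.0, 527.0]
V2 far R [320.0, 527.0]
```

View pics/w2c.png

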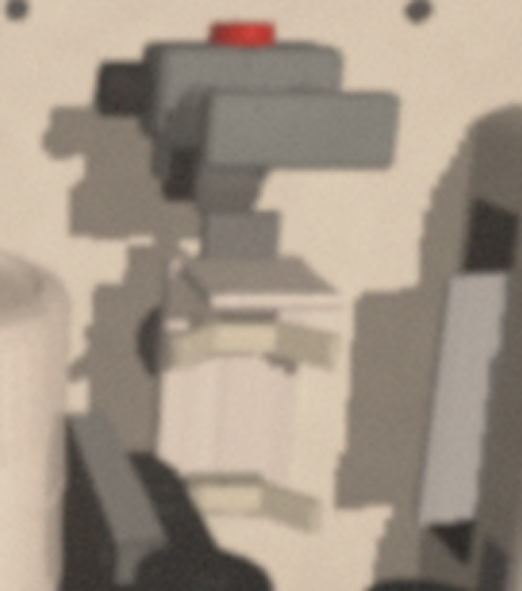

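End plate top outer edge is seen at crop rows ~295 (predicted 303) and the V's outer edges at ~331 and 530. So the seat is about 2–3 mm further towards +y, near (0.532,-0.062), and the lateral position matches.

```bash
python3 - <<'E'
from h import *
p=np.load("w2.npz");o=get_obs();T=o["position"];R=Ro.from_quat(o["ee_rot"]).as_matrix()
for r in(299,303):
    X=onz(p,(390.5/1.4,r/1.4),T[2]+.0165);print(R.T@(X-T))
for r,z in((283,-.021),(320,.02)):
    X=onz(p,(390.5/1.4,r/1.4),T[2]+.0165+z);print(r,R.T@(X-T))
S=np.array([.5323,-.0622,.103]);
for b in(.028,.030,.032):
    G=S+(R[:,0])*(.030-b)*1-R[:,0]*.0015; G[2]=.103-.0165
    print(b,G.round(4),(R.T@(G-T)/.04).round(2))
E
```

```text
[ 0.02992946  0.0007276  -0.01649451]
[ 0.02866369  0.000729   -0.01649473]
283 [0.02960119 0.00091352 0.00450549]
320 [ 0.03013668  0.00055064 -0.03649454]
0.028 [ 0.5324 -0.0617  0.0865] [-1.14  2.13  3.04]
0.03 [ 0.5321 -0.0637  0.0865] [-1.19  2.13  3.04]
0.032 [ 0.5319 -0.0657  0.0865] [-1.24  2.13  3.04]
```

>>> {"op": "carry_out", "data": {
  "commands": [
    [[-0.3,0.53,0,0,0,0],[-0.3,0.53,0,0,0,0],[-0.3,0.53,0,0,0,0],[-0.29,0.53,0,0,0,0],[0,0,0.6,0,0,0],[0,0,0.7,0,0,0],[0,0,0.6,0,0,0],[0,0,0.4,0,0,0],[0,0,0.3,0,0,0],[0,0,0,0,0,0],[0,0,0,0,0,0]]
  ]
}}

```text
clock: 6.87
position: [0.5316, -0.064, 0.1041]
ee_rot: [0.743, 0.669, 0.0, -0.0]
ft_force: [-0.4, -0.1, -0.3]
grip_width: 0.486
grasp_force: 25.4
```

>>> {"op": "carry_out", "data": {
  "commands": [
    [[0,0,0.1,0,0,0],[0,0,0.1,0,0,0],[0,0,0.1,0,0,0],[0,0,0.08,0,0,0],[0,0,0,0,0,0],[0,0,0,0,0,0]]
  ]
}}

```text
clock: 7.37
position: [0.5314, -0.0649, 0.0887]
ee_rot: [0.743, 0.669, 0.0, 0.0]
ft_force: [-0.4, 0.0, -0.6]
grip_width: 0.491
grasp_force: 25.3
```

>>> {"op": "carry_out", "data": {
  "commands": [
    [[0,0,0.04,0,0,0],[0,0,0,0,0,0],[0,0,0,0,0,0]]
  ]
}}

```text
clock: 7.62
position: [0.5318, -0.065, 0.0874]
ee_rot: [0.743, 0.669, 0.0, 0.0]
ft_force: [0.7, -0.8, 2.7]
grip_width: 0.487
grasp_force: 25.5
```

>>> {"op": "carry_out", "data": {
  "commands": [
    [[0,0,0,0,0,0],[0,0,0,0,0,0],[0,0,0,0,0,0],[0,0,0,0,0,0],[0,0,0,0,0,0],[0,0,0,0,0,0],[0,0,0,0,0,0]]
  ],
  "hand": -0.5
}}

```text
clock: 8.2
position: [0.5314, -0.0649, 0.0871]
ee_rot: [0.743, 0.669, -0.0, 0.0]
ft_force: [-0.1, -1.4, -0.1]
grip_width: 0.748
grasp_force: 0.0
```

```bash
python3 - <<'E'
from h import *
a=camera("top");b=camera("side");
A=cv2.resize(a[190:280,230:380],(720,432),interpolation=2);B=cv2.resize(b[110:260,230:400],(490,432),interpolation=2)
cv2.imwrite("pics/t2.png",cv2.resize(np.hstack([A,B])[:,:,::-1],(798,285)))
E
```

```text
(no output)
```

View pics/t2.png

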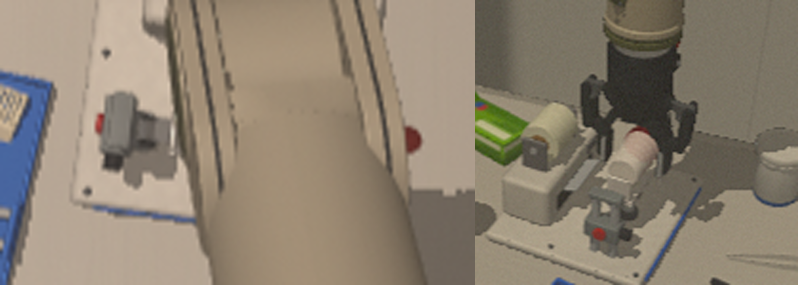

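The vial lies in the V with its base by the end plate, cap towards the hinge. Next I raise the hand, shut the fingers and press from above.

>>> {"op": "carry_out", "data": {
  "commands": [
    [[0,0,-0.2,0,0,0],[0,0,-0.6,0,0,0],[0,0,-0.6,0,0,0],[0,0,-0.3,0,0,0],[0,0,0,0,0,0]]
  ]
}}

```text
clock: 8.72
position: [0.5331, -0.0649, 0.1584]
ee_rot: [0.743, 0.669, 0.001, 0.002]
ft_force: [0.5, 0.6, 0.4]
grip_width: 0.749
grasp_force: 0.0
```

>>> {"op": "carry_out", "data": {
  "commands": [
    [[0,0,0,0,0,0],[0,0,0,0,0,0],[0,0,0,0,0,0],[0,0,0,0,0,0],[0,0,0,0,0,0],[0,0,0,0,0,0],[0,0,0,0,0,0],[0,0,0,0,0,0],[0,0,0,0,0,0],[0,0,0,0,0,0]]
  ],
  "hand": 1
}}

```text
clock: 9.55
position: [0.5314, -0.0649, 0.1551]
ee_rot: [0.743, 0.669, -0.0, 0.0]
ft_force: [-0.1, -0.2, -0.2]
grip_width: -0.003
grasp_force: 0.0
```

>>> {"op": "carry_out", "data": {
  "commands": [
    [[0,0,0.3,0,0,0],[0,0,0.25,0,0,0],[0,0,0.1,0,0,0],[0,0,0.05,0,0,0],[0,0,0.05,0,0,0],[0,0,0,0,0,0]]
  ]
}}

```text
clock: 10.05
position: [0.5313, -0.0649, 0.1247]
ee_rot: [0.743, 0.669, -0.0, -0.0]
ft_force: [0.2, 0.9, 0.3]
grip_width: -0.006
grasp_force: 0.0
```

>>> {"op": "carry_out", "data": {
  "commands": [
    [[0,0,0.05,0,0,0],[0,0,0.05,0,0,0],[0,0,0.05,0,0,0],[0,0,0.05,0,0,0],[0,0,0.05,0,0,0],[0,0,0,0,0,0]]
  ]
}}

```text
clock: 10.55
position: [0.5316, -0.0649, 0.115]
ee_rot: [0.743, 0.669, 0.0, 0.0]
ft_force: [0.4, -0.3, 4.0]
grip_width: 0.001
grasp_force: 2.0
```

>>> {"op": "carry_out", "data": {
  "commands": [
    [[0,0,0.025,0,0,0],[0,0,0.025,0,0,0],[0,0,0.025,0,0,0],[0,0,0,0,0,0]]
  ]
}}

```text
clock: 10.88
position: [0.5317, -0.0649, 0.1124]
ee_rot: [0.743, 0.669, 0.0, 0.0]
ft_force: [-0.5, 0.7, 6.9]
grip_width: 0.001
grasp_force: 3.3
```

>>> {"op": "carry_out", "data": {
  "commands": [
    [[0,0,0.025,0,0,0],[0,0,0.025,0,0,0],[0,0,0,0,0,0]]
  ]
}}

```text
clock: 11.13
position: [0.5317, -0.0649, 0.1105]
ee_rot: [0.743, 0.669, 0.0, 0.0]
ft_force: [-1.7, -0.6, 7.2]
grip_width: 0.002
grasp_force: 3.6
```

>>> {"op": "carry_out", "data": {
  "commands": [
    [[0,0,0.025,0,0,0],[0,0,0.025,0,0,0],[0,0,0,0,0,0]]
  ]
}}

```text
clock: 11.38
position: [0.5317, -0.0649, 0.1083]
ee_rot: [0.743, 0.669, 0.0, 0.0]
ft_force: [-1.0, 0.5, 5.8]
grip_width: 0.001
grasp_force: 2.8
```

>>> {"op": "carry_out", "data": {
  "commands": [
    [[0,0,0.025,0,0,0],[0,0,0.025,0,0,0],[0,0,0,0,0,0]]
  ]
}}

```text
clock: 11.63
position: [0.5317, -0.0649, 0.1063]
ee_rot: [0.743, 0.669, 0.0, 0.0]
ft_force: [0.4, 0.3, 5.2]
grip_width: 0.0
grasp_force: 2.9
```

>>> {"op": "carry_out", "data": {
  "commands": [
    [[0,0,0.025,0,0,0],[0,0,0.025,0,0,0],[0,0,0,0,0,0]]
  ]
}}

```text
clock: 11.88
position: [0.5317, -0.0649, 0.1043]
ee_rot: [0.743, 0.669, 0.0, 0.0]
ft_force: [-0.7, 0.0, 6.6]
grip_width: 0.002
grasp_force: 3.1
```

>>> {"op": "carry_out", "data": {
  "commands": [
    [[0,0,0.025,0,0,0],[0,0,0.025,0,0,0],[0,0,0,0,0,0]]
  ]
}}

```text
clock: 12.13
position: [0.5317, -0.0649, 0.1023]
ee_rot: [0.743, 0.669, 0.0, 0.0]
ft_force: [-0.3, 0.8, 7.1]
grip_width: -0.003
grasp_force: 3.3
```

>>> {"op": "carry_out", "data": {
  "commands": [
    [[0,0,0.025,0,0,0],[0,0,0.025,0,0,0],[0,0,0,0,0,0]]
  ]
}}

```text
clock: 12.38
position: [0.5319, -0.0649, 0.1009]
ee_rot: [0.743, 0.669, 0.0, 0.001]
ft_force: [-2.7, 0.2, 10.9]
grip_width: -0.0
grasp_force: 5.7
```

>>> {"op": "carry_out", "data": {
  "commands": [
    [[0,0,0.025,0,0,0],[0,0,0.025,0,0,0],[0,0,0,0,0,0]]
  ]
}}

```text
clock: 12.63
position: [0.5322, -0.0651, 0.1004]
ee_rot: [0.743, 0.669, 0.0, 0.001]
ft_force: [-9.7, -0.2, 27.2]
grip_width: 0.002
grasp_force: 13.6
```

At the stop (27 N). I'm easing off about 1 mm and holding.

>>> {"op": "carry_out", "data": {
  "commands": [
    [[0,0,-0.02,0,0,0],[0,0,0,0,0,0]]
  ]
}}

```text
clock: 12.8
position: [0.532, -0.0651, 0.1006]
ee_rot: [0.743, 0.669, 0.0, 0.001]
ft_force: [-7.2, 0.0, 19.4]
grip_width: 0.001
grasp_force: 10.3
```

>>> {"op": "carry_out", "data": {
  "commands": [
    [[0,0,0,0,0,0],[0,0,0,0,0,0],[0,0,0,0,0,0],[0,0,0,0,0,0],[0,0,0,0,0,0],[0,0,0,0,0,0],[0,0,0,0,0,0],[0,0,0,0,0,0],[0,0,0,0,0,0],[0,0,0,0,0,0],[0,0,0,0,0,0],[0,0,0,0,0,0],[0,0,0,0,0,0],[0,0,0,0,0,0],[0,0,0,0,0,0],[0,0,0,0,0,0],[0,0,0,0,0,0],[0,0,0,0,0,0],[0,0,0,0,0,0],[0,0,0,0,0,0]]
  ]
}}

```text
clock: 14.47
position: [0.532, -0.065, 0.1006]
ee_rot: [0.743, 0.669, 0.0, 0.001]
ft_force: [-5.2, -0.1, 19.4]
grip_width: -0.001
grasp_force: 10.4
```

>>> {"op": "carry_out", "data": {
  "commands": [
    [[0,0,0,0,0,0],[0,0,0,0,0,0],[0,0,0,0,0,0],[0,0,0,0,0,0],[0,0,0,0,0,0],[0,0,0,0,0,0],[0,0,0,0,0,0],[0,0,0,0,0,0],[0,0,-0.05,0,0,0],[0,0,-0.05,0,0,0],[0,0,-0.05,0,0,0],[0,0,-0.05,0,0,0],[0,0,0,0,0,0],[0,0,0,0,0,0]]
  ]
}}

```text
clock: 15.63
position: [0.5311, -0.065, 0.1066]
ee_rot: [0.743, 0.669, -0.0, -0.0]
ft_force: [-0.1, 1.1, -0.6]
grip_width: -0.0
grasp_force: 0.0
```

Force is zero 6 mm above the press height, so the catch holds the cradle. Next is the pinch arm: over its top, then down behind the knob.

>>> {"op": "carry_out", "data": {
  "commands": [
    [[0,0,-0.6,0,0,0],[0,0,-0.9,0,0,0],[0,0,-0.9,0,0,0],[0,0,-0.9,0,0,0],[0,0,-0.55,0,0,0],[-0.7,0,0,0,0,0],[-0.8,0,0,0,0,0],[-0.8,0,0,0,0,0],[-0.7,0,0,0,0,0],[-0.56,0,0,0,0,0],[0,0,0,0,0,0],[0,0,0,0,0,0]]
  ]
}}

```text
clock: 16.63
position: [0.5159, -0.2078, 0.2602]
ee_rot: [0.744, 0.668, -0.0, -0.0]
ft_force: [0.6, 0.9, -0.6]
grip_width: -0.002
grasp_force: 0.0
```

```bash
python3 - <<'E'
from h import *
o=get_obs();a=camera("top");b=camera("side");p=camera_params("top");s=camera_params("side");print(o["position"])
ta=[x for x in blobs(red(a),5) if 250<x[0][0]<400 and 200<x[0][1]<270];sb=[x for x in blobs(red(b),5) if 270<x[0][0]<350 and x[0][1]<260];print(ta,sb)
A=cv2.resize(a[190:280,250:380],(433,300),interpolation=2);B=cv2.resize(b[110:260,220:400],(360,300),interpolation=2)
cv2.imwrite("pics/t3.png",np.hstack([A,B])[:,:,::-1])
E
```

```text
[ 0.51589325 -0.20780864  0.26021814]
[([261.2, 227.7], [261, 226, 2, 5, 6]), ([316.5, 233.8], [314, 226, 6, 18, 84]), ([358.5, 233.6], [355, 230, 8, 8, 47])] [([333.9, 131.0], [331, 129, 7, 6, 26]), ([320.3, 186.7], [312, 183, 15, 12, 49]), ([294.9, 232.5], [292, 230, 7, 6, 31])]
```

View pics/t3.png

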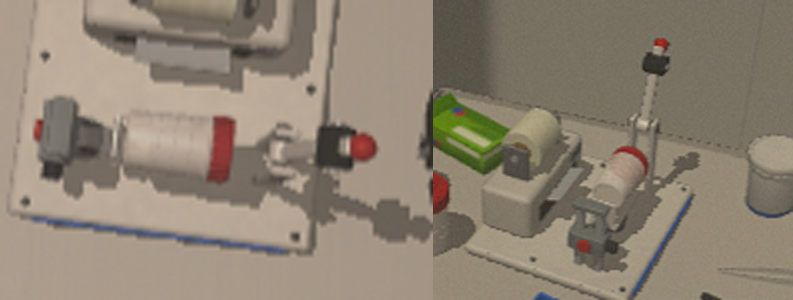

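The picture shows the vial down in the cradle against the end plate, and the knob still at top pixel (358,234). I'm going down behind the knob and pushing it over.

>>> {"op": "carry_out", "data": {
  "commands": [
    [[0,0,0.5,0,0,0],[0,0,0.6,0,0,0],[0,0,0.35,0,0,0],[0,0,0,0,0,0],[0.17,0,0,0,0,0],[0.17,0,0,0,0,0],[0.2,0,-0.03,0,0,0],[0.22,0,-0.04,0,0,0],[0.22,0,-0.04,0,0,0],[0.24,0,0,0,0,0],[0.24,0,0,0,0,0],[0.24,0,0,0,0,0],[0.23,0,0.06,0,0,0],[0.23,0,0.08,0,0,0],[0.22,0,0.09,0,0,0],[0,0,0,0,0,0],[0,0,0,0,0,0]]
  ]
}}

```text
clock: 18.15
position: [0.5263, -0.1112, 0.1976]
ee_rot: [0.743, 0.669, -0.0, -0.0]
ft_force: [-0.5, 0.0, -0.7]
grip_width: 0.001
grasp_force: 0.0
```

```bash
python3 - <<'E'
from h import *
b=camera("side");a=camera("top");s=camera_params("side");p=camera_params("top")
print([x for x in blobs(red(b),4) if 270<x[0][0]<350 and x[0][1]<260],[x for x in blobs(red(a),4) if 250<x[0][0]<400 and 200<x[0][1]<270])
P=np.array([.524,-.1368,.116]);y=np.array([.108,.994,0])
for t in(1.98,1.7,1.4,1.25,1.1,.95,.8): X=P+.0963*(np.cos(t)*y+[0,0,np.sin(t)]);print(t,proj(s,X).round(1),proj(p,X).round(1))
E
```

```text
[([319.3, 151.8], [316, 148, 8, 8, 46]), ([320.2, 186.7], [311, 183, 16, 12, 50]), ([294.9, 232.5], [292, 230, 7, 6, 31])] [([314.8, 229.0], [313, 225, 5, 8, 25]), ([261.2, 227.7], [261, 226, 2, 5, 6]), ([315.4, 240.2], [313, 237, 6, 7, 27])]
1.98 [334.  132.4] [357.7 234.1]
1.7 [330.1 134.8] [345.8 232.1]
1.4 [325.4 140.9] [331.8 230.3]
1.25 [323.  145.2] [324.8 229.6]
1.1 [320.5 150.3] [318.1 229.1]
0.95 [318.2 155.9] [311.8 228.7]
0.8 [316. 162.] [306.2 228.4]
```

Knob angle is now about 1.05 rad. Next I lift, place the fingertips over the knob and push it down along its arc.

>>> {"op": "carry_out", "data": {
  "commands": [
    [[-0.1,0,0,0,0,0],[0,0,-0.5,0,0,0],[0,0,-0.44,0,0,0],[0.38,0,0,0,0,0],[0.38,0,0,0,0,0],[0,0,0,0,0,0],[0,0,0.35,0,0,0],[0,0,0.31,0,0,0],[0.21,0,0.18,0,0,0],[0.21,0,0.18,0,0,0],[0.19,0,0.24,0,0,0],[0.19,0,0.24,0,0,0],[0.08,0,0.18,0,0,0],[0.08,0,0.18,0,0,0],[0.08,0,0.18,0,0,0],[0,0,0,0,0,0]]
  ]
}}

```text
clock: 19.58
position: [0.5327, -0.0443, 0.1522]
ee_rot: [0.743, 0.669, -0.001, -0.001]
ft_force: [-0.1, -0.4, 1.3]
grip_width: -0.001
grasp_force: 0.0
```

>>> {"op": "carry_out", "data": {
  "commands": [
    [[0.04,0,0.1,0,0,0],[0.04,0,0.1,0,0,0],[0,0,0.1,0,0,0],[0,0,0,0,0,0]]
  ]
}}

```text
clock: 19.92
position: [0.5336, -0.0412, 0.1414]
ee_rot: [0.743, 0.669, -0.0, -0.0]
ft_force: [0.5, 0.0, -0.4]
grip_width: -0.002
grasp_force: 0.0
```

>>> {"op": "carry_out", "data": {
  "commands": [
    [[0,0,0.05,0,0,0],[0,0,0.05,0,0,0],[0,0,0.05,0,0,0],[0,0,0,0,0,0]]
  ]
}}

```text
clock: 20.25
position: [0.5338, -0.0412, 0.1358]
ee_rot: [0.743, 0.669, -0.0, -0.0]
ft_force: [-0.8, 0.5, -0.6]
grip_width: -0.005
grasp_force: 0.0
```

>>> {"op": "carry_out", "data": {
  "commands": [
    [[0,0,0.03,0,0,0],[0,0,0.03,0,0,0],[0,0,0,0,0,0]]
  ]
}}

```text
clock: 20.5
position: [0.5339, -0.0411, 0.1335]
ee_rot: [0.743, 0.669, -0.0, 0.0]
ft_force: [-0.3, -0.3, 0.5]
grip_width: 0.001
grasp_force: 0.0
```

>>> {"op": "carry_out", "data": {
  "commands": [
    [[0,0,0.03,0,0,0],[0,0,0.03,0,0,0],[0,0,0,0,0,0]]
  ]
}}

```text
clock: 20.75
position: [0.5341, -0.0409, 0.1314]
ee_rot: [0.743, 0.669, 0.0, 0.0]
ft_force: [-0.8, 0.1, 3.6]
grip_width: -0.001
grasp_force: 1.9
```

```bash
python3 - <<'E'
from h import *
print(get_obs()["ft_force"],get_obs()["position"])
b=camera("side");s=camera_params("side");print([x for x in blobs(red(b),4) if 270<x[0][0]<350 and x[0][1]<260])
P=np.array([.524,-.1368,.116]);y=np.array([.108,.994,0])
for t in(.3,.2,.1,0,-.1): X=P+.0963*(np.cos(t)*y+[0,0,np.sin(t)]);print(t,proj(s,X).round(1))
B=cv2.resize(b[120:260,240:400],(640,560),interpolation=2);cv2.imwrite("pics/s4.png",B[:,:,::-1])
E
```

```text
[-0.80928736  0.05740339  3.58714033] [ 0.5340856  -0.04090387  0.13143059]
[([323.4, 188.4], [320, 185, 7, 10, 22]), ([308.8, 193.0], [306, 191, 7, 5, 24]), ([294.9, 232.5], [292, 230, 6, 6, 29])]
0.3 [310.5 183.1]
0.2 [309.8 187.2]
0.1 [309.4 191. ]
0 [309.  194.6]
-0.1 [308.9 197.9]
```

View pics/s4.png

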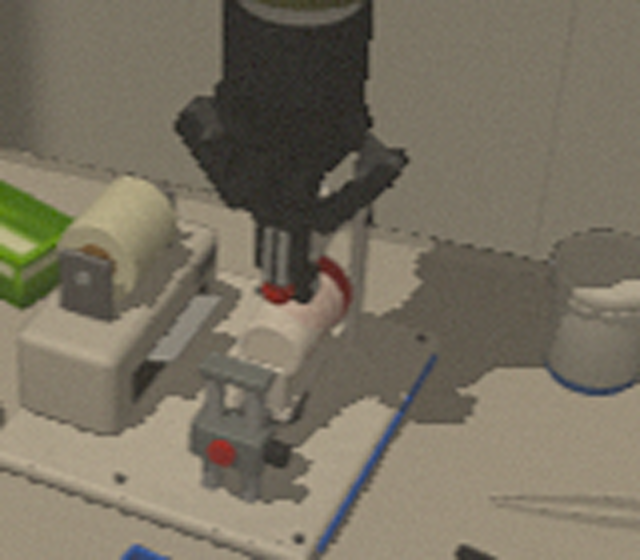

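The arm is level with the knob just above the vial, and the force has started to rise, so the roller is on it. One small step more to confirm, then retreat.

>>> {"op": "carry_out", "data": {
  "commands": [
    [[0,0,0.02,0,0,0],[0,0,0,0,0,0],[0,0,0,0,0,0]]
  ]
}}

```text
clock: 21.05
position: [0.5341, -0.0408, 0.1308]
ee_rot: [0.743, 0.669, 0.0, 0.0]
ft_force: [-0.6, 1.4, 5.3]
grip_width: 0.003
grasp_force: 2.4
```

>>> {"op": "carry_out", "data": {
  "commands": [
    [[0,0,-0.1,0,0,0],[0,0,-0.3,0,0,0],[0,0,-0.8,0,0,0],[0,0,-0.9,0,0,0],[0,0,-0.9,0,0,0],[0.6,-0.4,-0.5,0,0,0],[0.8,-0.5,0,0,0,0],[0.8,-0.5,0,0,0,0],[0.8,-0.5,0,0,0,0],[0.8,-0.5,0,0,0,0],[0.6,-0.3,0,0,0,0],[0,0,0,0,0,0],[0,0,0,0,0,0]]
  ]
}}

```text
clock: 22.13
position: [0.4444, 0.1466, 0.2713]
ee_rot: [0.742, 0.67, 0.0, 0.001]
ft_force: [0.5, -0.9, -0.6]
grip_width: -0.002
grasp_force: 0.0
```

```bash
python3 - <<'E'
from h import *
o=get_obs();print(o["position"],o["ft_force"])
a=camera("top");b=camera("side");p=camera_params("top");s=camera_params("side")
f=lambda im,x0,x1,y1:[x for x in blobs(red(im),4) if x0<x[0][0]<x1 and 100<x[0][1]<y1]
print("side",f(b,180,350,260));print("top",f(a,240,400,270))
A=cv2.resize(a[190:280,250:380],(433,300),interpolation=2);B=cv2.resize(b[110:260,220:400],(360,300),interpolation=2)
cv2.imwrite("pics/t5.png",np.hstack([A,B])[:,:,::-1])
E
```

```text
[0.44444276 0.14658604 0.27131472] [ 0.4735997  -0.87610985 -0.58477877]
side [([233.7, 166.2], [232, 165, 4, 3, 6]), ([201.5, 184.2], [189, 174, 26, 21, 457]), ([322.2, 186.8], [320, 185, 5, 5, 18]), ([309.1, 191.3], [306, 188, 8, 8, 46]), ([213.3, 206.4], [200, 196, 28, 22, 523]), ([294.9, 232.5], [292, 230, 7, 6, 31])]
top [([291.9, 120.8], [279, 108, 27, 26, 551]), ([263.3, 145.8], [250, 133, 27, 26, 544]), ([350.8, 133.9], [349, 132, 6, 4, 13]), ([261.0, 228.0], [261, 226, 1, 5, 5]), ([291.9, 229.4], [289, 227, 7, 6, 36]), ([317.0, 227.5], [315, 226, 5, 4, 20]), ([315.8, 239.6], [314, 237, 5, 7, 30])]
```

View pics/t5.png

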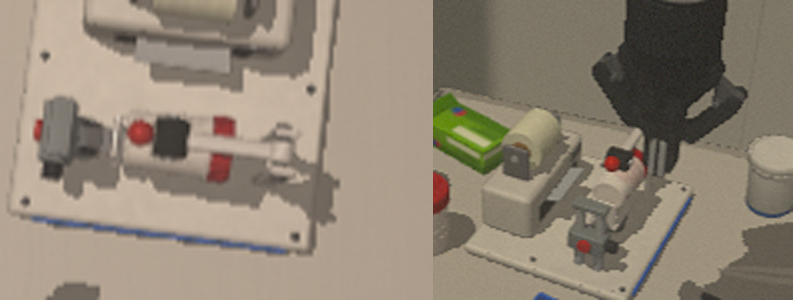

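The final picture shows the arm level (side knob at (309,191), arm ≈ 0.02 rad) with the roller on the vial. The jars haven't moved.

```bash
python3 -c "
from workcell import hand_in;print(hand_in())"
```

```text
the job is handed in; nothing more can be done
None
```

The job is handed in at about 22 s on the robot's clock: the vial lies in the V cradle, the catch holds the cradle down (peak press 27 N), and the pinch arm's roller rests on the vial; the hand-in gave no verdict.

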